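# Build up the condenser spacers on the microscope illuminator

### The arm

A 7-joint arm with a two-finger parallel gripper is mounted at the origin on the work surface. World frame = base frame: x ahead of the robot, y to its left, z up, the work surface at z = 0. Lengths are in m, angles in rad, forces in N, time in s.
With the tool pointing down it reaches from about 0.4 to 0.85 m from the base axis. Payload 10.4 kg.
Tool frame: the origin (TCP) lies on the front face of the gripper's body, between the roots of the fingers; the fingertips stand 73 mm ahead of it and the grasp point (between the pads) lies 54 mm ahead of it; z points along the fingers, y is the line along which they close (so a half turn about z gives the same grasp; the last joint's range is limited). The gripper opens to 85 mm and grips with 20 to 120 N. Pads are 22 mm wide; open, the fingers measure 114 mm over their backs; the gripper's body (76 mm by 85 mm) begins 54 mm behind the grasp point. The pads swing forward as they close: fully open they stand 13 mm farther back than shut.
Start: joints at [-1.183, 0.332, -0.065, 1.46, 0.022, 1.35, -0.088], TCP at [0.25, 0.573, 0.304] pointing down, gripper open.
Joint ranges: [-2.6, 2.6], [-0.5, 2.12], [-1.47, 1.34], [0.16, 2.42], [-1.27, 4.41], [0.06, 2.06], [-2.6, 2.6]. Speed limits (rad/s): [2.22, 2.22, 2.79, 2.79, 3.14, 3.14, 3.14].

### API

Orientations are given as a unit quaternion [x, y, z, w].
In Python, from workcell import get_state, get_image, get_calibration, job_done, boxes_of gives the robot as it stands. The module is installed in compiled form; this text tells all that it offers.
- The arm moves only by the tool jog_arm, never from a script. Its argument "plan" is a list of rows, each a list of 3 entries, a list of its own where there are three numbers: the shift along the tool's x, y, z in m, then the turn, a rotation vector about the tool's x, y, z in rad, then the finger opening in m, from 0 to 0.0854. A call has exactly 8 rows; each row shifts and turns the commanded pose from where the row before left it, along the tool's axes as they then stand; what a row does not reach is not made up. A row lasts 1/12 s, in which the tool goes at most 41.7 mm and 7.16 degrees, less where a joint would pass 70% of its speed; a pose out of reach is approached as far as the arm can. A call with a gripper value outside its range is refused whole. The fingers move at their own pace and stop on an object; "force" is the grip in N (left out, the last holds). Time passes only in rows, so rows that do not move let the fingers close, or fill a call up. It gives the time, the measured TCP pose, the force, the opening and the grip force at its end, in the units of the state.
- get_state(): the state, without advancing time (a new reading comes with each control period).
- get_image(name): name is "scene" or "top" or "wrist"; returns the picture (420x560x3 uint8, red, green, blue); there is no depth.
- get_calibration(name): a dict with "fx", "fy", "cx", "cy" (pixels), "extrinsics" (4x4, takes a point from world to camera coordinates); the wrist camera has in their place "T_tool_cam" (4x4, takes a point from camera to tool coordinates, whose origin is the TCP and whose axes are the flange's). Camera axes: x right, y down, z forward; pixel columns grow to the right and rows downward; lengths in m; the calibration is good to about 2 mm. A picture is of the moment at which its call begins: read the wrist's pose just before it. get_calibration takes no time and is no camera call.
- job_done(): hands the job in; it is judged then, once.
Trained networks look in the newest picture that a camera, given by its name, has taken for a name from the list of things; names that differ only in an ending like _2 or _b are one class to them, and where a whole thing is asked for, a point or a joint stands for the part that bears it (a point fixed in the world has none). Each returns a list of dicts, best first, with "p" (0 to 1); they miss things now and then, are a little off and sometimes report something else, mostly with a low value. They report only what shows in the picture. A call takes as long as a camera call.
- boxes_of(thing, camera): "pixel" ([row, column] in pixels, amid what is visible of it).
The state is a dict: "time_s": time; "q": joint angles; "joint_velocities": joint speeds; "tau": joint torques, N m; "position": TCP position; "ee_rot": TCP orientation; "contact_force": force on the tool from outside, world axes, zero at the start; "ft_torque": the same for the moment, N m; "opening": finger opening in m; "grip_force": force on a finger pad.
Only numpy, scipy, OpenCV 4.12 (cv2) and the standard library are available. Lean on these libraries where they do the work, as an engineer would, in place of code of your own. Each camera call takes 0.05 s, during which the arm holds its last target. There are 200 camera calls.

### The job

Build up the condenser on the illuminator: slip the three round spacer rings over its light tube, the widest first and the narrowest last, and press each one down firmly to feel that it lies flat before adding the next. Then gently set the lens cell on top of them, glass up and centred over the tube, and let go. Leave the square frames, the jar and the bottle where they are.

Things in the scene. Friction and masses are not known exactly. Their poses are not given: they have to be found in the camera images.
- illuminator: Illuminator: fixed round blue-painted foot, 110 mm across, 15 mm high, with an aluminium light tube at its centre, 16 mm in diameter, tip 60 mm above the bench. Rings slip over the tube with 6 mm play all round and lie on the foot, one on another; three rings end 69 mm above the bench, 9 mm above the tip. Origin: centre of the foot's underside, on the bench; z up along the tube.
- ring_large: Flat round black-anodised aluminium spacer ring with a round hole, the widest of the three: outside diameter 58 mm, hole 28 mm, 18 mm thick, about 100 g, lying flat and loose on the bench. Origin: centre of its underside; z up along its axis.
- ring_middle: Flat round black-anodised aluminium spacer ring with a round hole, the middle one of the three: outside diameter 49 mm, hole 28 mm, 18 mm thick, about 62 g, lying flat and loose on the bench. Origin: centre of its underside; z up along its axis.
- ring_small: Flat round black-anodised aluminium spacer ring with a round hole, the narrowest of the three: outside diameter 40 mm, hole 28 mm, 18 mm thick, about 32 g, lying flat and loose on the bench. Origin: centre of its underside; z up along its axis.
- lens_cell: Lens cell: short black barrel with a bright band, 42 mm in diameter and 24 mm tall, flat closed underside, a clear glass dome 34 mm across bulging 5 mm out of its top; about 80 g, standing upright and loose, glass up. Origin: centre of its underside; z up along its axis.
- frame_a: Flat square black-anodised aluminium frame, 56 x 56 mm, 18 mm thick, with a square 32 mm opening; not part of this job, stays where it is. Origin: centre of its underside; x and y along its sides.
- frame_b: Flat square black-anodised aluminium frame, 56 x 56 mm, 18 mm thick, with a square 32 mm opening; not part of this job, stays where it is. Origin: centre of its underside; x and y along its sides.
- jar: White plastic jar with a lid, 76 mm in diameter, 105 mm tall, beyond the work; stays where it is. Origin: centre of its underside.
- flask: Amber glass bottle with a black cap, 60 mm in diameter, 120 mm tall, beyond the work; stays where it is. Origin: centre of its underside.

How it is judged:
By the outcome, as a careful person would: the job done as asked, in the order asked, and still so for the second after the job is handed in, with the robot touching nothing.
It also fails if it takes over 144 s, if anything falls off the work surface, if the arm or the gripper's body presses on something with over 40 N, if the wrist force passes 120 N, or if a joint passes its speed limit or range.

## Working session

There is one attempt and no reset: what is moved stays moved. The work goes in short steps, Python scripts to look and compute and a tool call to move; the robot and the scene stay as the last step left them, time stands still between calls to the robot, and variables do not carry over. Pictures are saved under pics/ and viewed, at most 14 in all, crops included, and the job is handed in when it is done.

Besides the shell and the picture viewer there is one more tool, called after "Call:" as a command line: name --argument value ..., lists and objects as JSON in quotes. jog_arm: Moves the arm, as the interface text tells. Its arguments: {"type":"object","properties":{"plan":{"type":"array"},"force":{"type":"number"}},"required":["plan"]}

```bash
mkdir -p pics; cat > h.py <<'E'
import numpy as np, cv2
from workcell import *
from scipy.spatial.transform import Rotation as R
def save(cam,n):
    im=get_image(cam); cv2.imwrite(f'pics/{n}.png',im[:,:,::-1]); return im
def cam(name):
    c=get_calibration(name); K=np.array([[c['fx'],0,c['cx']],[0,c['fy'],c['cy']],[0,0,1.]])
    if name=='wrist':
        s=get_state(); T=np.eye(4); T[:3,:3]=R.from_quat(s['ee_rot']).as_matrix(); T[:3,3]=s['position']
        return K,np.linalg.inv(T@np.array(c['T_tool_cam']))
    return K,np.array(c['extrinsics'])
def ray(name,rc,z,ke=None):
    K,E=ke or cam(name); M=np.linalg.inv(E)
    d=M[:3,:3]@np.linalg.inv(K)@np.array([rc[1],rc[0],1.]); o=M[:3,3]
    return o+d*(z-o[2])/d[2]
def proj(name,p,ke=None):
    K,E=ke or cam(name); c=K@(E[:3,:3]@np.array(p)+E[:3,3]); return c[:2][::-1]/c[2]
Z=dict(illuminator=.06,ring_large=.018,ring_middle=.018,ring_small=.018,lens_cell=.024,frame_a=.018,jar=.105,flask=.12)
E
python3 - <<'E'
from h import *
s=get_state(); print(s)
for c in ['top','scene']:
    save(c,c+'0'); print(c, np.linalg.inv(cam(c)[1])[:3,3].round(3),cam(c)[0][0,0])
    for t in Z:
        for b in boxes_of(t,c)[:4]: print(t,b,ray(c,b['pixel'],Z[t]).round(3))
print(get_calibration('wrist'))
E
```

```text
{'time_s': 0.0, 'q': array([-1.18260224,  0.33288446, -0.06472993,  1.46094865,  0.02158099,
        1.34988881, -0.08851317]), 'joint_velocities': array([ 0.00091179, -0.0008614 ,  0.00028806, -0.00168085,  0.00157214,
        0.00122533, -0.00098539]), 'tau': array([-2.65877734e-04, -6.25419903e+01,  4.89259965e-02, -3.91613495e+01,
        1.60443439e-02,  9.69588174e-03,  5.84048462e-05]), 'position': array([0.24945709, 0.57276097, 0.30310456]), 'ee_rot': array([ 2.03940111e-01,  9.78983103e-01, -7.05845987e-04, -1.27656785e-04]), 'contact_force': array([-0.16554967, -0.29219132,  0.52800151]), 'ft_torque': array([0.02725527, 0.04576505, 0.02271992]), 'grip_force': 0.0, 'opening': 0.08539819502177443}
top [ 0.351 -0.007  1.033] 405.49143174051557
illuminator {'pixel': [248.7, 435.8], 'p': 0.8} [ 0.508 -0.374  0.06 ]
ring_large {'pixel': [207.6, 117.7], 'p': 0.55} [0.527 0.424 0.018]
ring_middle {'pixel': [177.3, 239.7], 'p': 0.74} [0.643 0.125 0.018]
lens_cell {'pixel': [201.3, 332.6], 'p': 0.69} [ 0.605 -0.121  0.024]
frame_a {'pixel': [251.1, 263.7], 'p': 0.84} [0.459 0.039 0.0
[... 739 characters left out ...]
': [160.5, 358.4], 'p': 0.56} [0.394 0.233 0.018]
jar {'pixel': [285.2, 126.7], 'p': 0.79} [ 0.739 -0.302  0.105]
flask {'pixel': [254.6, 425.7], 'p': 0.87} [0.752 0.261 0.12 ]
flask {'pixel': [186.5, 285.5], 'p': 0.48} [0.549 0.019 0.12 ]
{'fx': 305.67113113133894, 'fy': 305.67113113133894, 'cx': 279.84792816003005, 'cy': 208.08234964786908, 'T_tool_cam': array([[ 4.78276046e-04, -9.46281351e-01, -3.23344052e-01,
         8.31150153e-02],
       [ 9.99999849e-01,  3.64796753e-04,  4.11560407e-04,
        -1.21183696e-03],
       [-2.71497078e-04, -3.23344200e-01,  9.46281382e-01,
        -7.14729084e-02],
       [ 0.00000000e+00,  0.00000000e+00,  0.00000000e+00,
         1.00000000e+00]])}
```

View pics/top0.png

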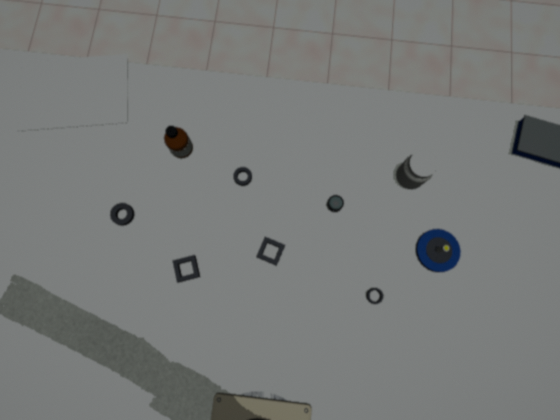

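View pics/scene0.png

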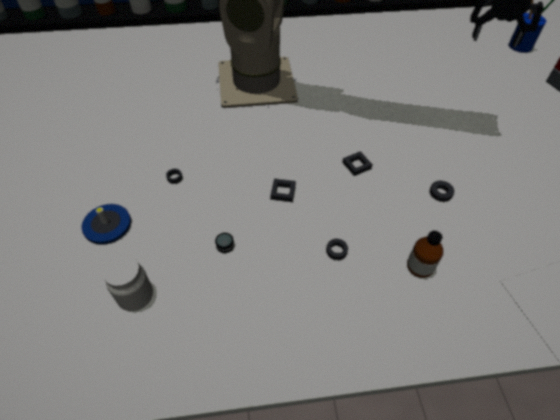

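Top view: the large ring is at about (row 214, col 122), middle (176,243), small (296,374), lens (203,335), foot (250,438), frames at (251,270) and (268,187). The scene view agrees. Next I'll refine with segmentation.

```bash
python3 - <<'E'
from h import *
for c in ['top','scene']:
    im=cv2.imread(f'pics/{c}0.png'); ke=cam(c)
    g=im.max(2); m=((g<95)).astype(np.uint8)
    b=((im[:,:,0].astype(int)-im[:,:,2]>40)).astype(np.uint8)
    for nm,mm in(('dark',m),('blue',b)):
        cs,_=cv2.findContours(mm,cv2.RETR_EXTERNAL,cv2.CHAIN_APPROX_NONE)
        for k in cs:
            a=cv2.contourArea(k)
            if 120<a<3500:
                e=cv2.minEnclosingCircle(k); M=cv2.moments(k); rc=[M['m01']/M['m00'],M['m10']/M['m00']]
                z=.0075 if nm=='blue' else .009
                x=ray(c,rc,z,ke); 
                if .3<np.hypot(*x[:2])<.9: print(c,nm,np.round(rc,1),a,x.round(4),'diam mm',np.round(2e3*np.sqrt(a/np.pi)/ke[0][0,0]*np.linalg.norm(x-np.linalg.inv(ke[1])[:3,3]),1))
E
```

```text
top dark [295.4 374.2] 214.0 [ 0.3827 -0.2456  0.009 ] diam mm 42.8
top dark [268.4 185.9] 527.0 [0.3946 0.2273 0.009 ] diam mm 67.2
top dark [250.7 270.2] 480.5 [0.4629 0.0231 0.009 ] diam mm 62.9
top dark [250.3 437.1] 1476.0 [ 0.5127 -0.3967  0.009 ] diam mm 118.4
top dark [213.8 121.9] 421.0 [0.5133 0.4134 0.009 ] diam mm 63.9
top dark [203.2 334.7] 223.0 [ 0.6046 -0.1284  0.009 ] diam mm 44.1
top dark [176.1 242.2] 269.5 [0.6495 0.1195 0.009 ] diam mm 49.1
top dark [175.9 408.2] 559.0 [ 0.7007 -0.3145  0.009 ] diam mm 74.0
top dark [141.8 177.8] 670.0 [0.7243 0.3037 0.009 ] diam mm 81.7
top blue [250.1 438.2] 1341.5 [ 0.5136 -0.4001  0.0075] diam mm 113.2
scene dark [292.7 135.1] 1031.0 [ 0.7037 -0.3143  0.009 ] diam mm 80.5
scene dark [249.2 336.6] 354.0 [0.6504 0.1219 0.009 ] diam mm 48.0
scene dark [242.6 224.4] 301.0 [ 0.602  -0.1254  0.009 ] diam mm 44.6
scene dark [255.2 425.5] 1159.5 [0.6902 0.3141 0.009 ] diam mm 90.2
scene dark [224.9 106.6] 1414.5 [ 0.5194 -0.3934  0.009 ] diam mm 106.2
scene dark [190.9 441.4] 386.0 [0.514  0.4166 0.009 ] diam mm 58.9
scene dark [190.1 282.8] 456.5 [0.4636 0.0254 0.009 ] diam mm 59.8
scene dark [176.  173.9] 183.0 [ 0.3833 -0.2429  0.009 ] diam mm 40.1
scene dark [163.3 356.8] 434.5 [0.3956 0.2298 0.009 ] diam mm 62.9
scene blue [224.6 106. ] 713.0 [ 0.5173 -0.3955  0.0075] diam mm 75.6
```

Call:
jog_arm --plan '[[[0, 0, 0], [0, 0, 0.125], 0.0854], [[0, 0, 0], [0, 0, 0.125], 0.0854], [[0, 0, 0], [0, 0, 0.125], 0.0854], [[0, 0, 0], [0, 0, 0.125], 0.0854], [[0, 0, 0], [0, 0, 0.125], 0.0854], [[0, 0, 0], [0, 0, 0.125], 0.0854], [[0, 0, 0], [0, 0, 0.125], 0.0854], [[0, 0, 0], [0, 0, 0.125], 0.0854]]' --force 60

```text
time_s: 1.57
position: [0.2496, 0.573, 0.3039]
ee_rot: [0.651, 0.759, 0.0, -0.0]
contact_force: [-0.0, 0.5, -0.2]
opening: 0.0853
grip_force: 0.0
```

Call:
jog_arm --plan '[[[0, 0, 0], [0, 0, 0.08], 0.0854], [[0, 0, 0], [0, 0, 0.08], 0.0854], [[-0.02, 0.04, 0.01], [0, 0, 0], 0.0854], [[-0.02, 0.04, 0.01], [0, 0, 0], 0.0854], [[-0.02, 0.04, 0.01], [0, 0, 0], 0.0854], [[-0.02, 0.04, 0.01], [0, 0, 0], 0.0854], [[-0.02, 0.04, 0.01], [0, 0, 0], 0.0854], [[-0.02, 0.03, 0.01], [0, 0, 0], 0.0854]]'

```text
time_s: 2.23
position: [0.4638, 0.4608, 0.2483]
ee_rot: [0.707, 0.707, 0.0, 0.0]
contact_force: [0.1, 0.3, 0.9]
opening: 0.0857
grip_force: 0.0
```

Call:
jog_arm --plan '[[[-0.01, 0.01, 0.02], [0, 0, 0], 0.0854], [[-0.01, 0.01, 0.02], [0, 0, 0], 0.0854], [[-0.01, 0.01, 0.014], [0, 0, 0], 0.0854], [[-0.008, 0.004, 0], [0, 0, 0], 0.0854], [[0, 0, 0], [0, 0, 0], 0.0854], [[0, 0, 0], [0, 0, 0], 0.0854], [[0, 0, 0], [0, 0, 0], 0.0854], [[0, 0, 0], [0, 0, 0], 0.0854]]'

```text
time_s: 2.9
position: [0.4948, 0.4256, 0.1957]
ee_rot: [0.706, 0.708, 0.001, -0.0]
contact_force: [-0.0, 0.7, -0.6]
opening: 0.0853
grip_force: 0.0
```

```bash
cat >> h.py <<'E'
def look(n,guess,z,thr=95,rad=.05):
    "dark blob nearest to the guess in the wrist picture -> its world position (plane z), ellipse sizes"
    s=get_state(); ke=cam('wrist'); im=save('wrist',n); g=cv2.cvtColor(im,cv2.COLOR_RGB2GRAY)
    print('tcp',s['position'].round(4),'guess px',proj('wrist',[*guess,z],ke).round(0))
    cs,_=cv2.findContours((im.max(2)<thr).astype(np.uint8),cv2.RETR_CCOMP,cv2.CHAIN_APPROX_NONE)
    for k in cs:
        if cv2.contourArea(k)<300: continue
        # rectify contour onto plane z, fit ellipse there
        w=np.array([ray('wrist',[p[0][1],p[0][0]],z,ke)[:2] for p in k],np.float32)
        c,d,a=cv2.fitEllipse(w*1000)
        if np.hypot(c[0]/1000-guess[0],c[1]/1000-guess[1])<rad: print(np.round(c,1),np.round(d,1),len(k))
E
python3 -c "
from h import *
look('w1',(.5135,.415),.018)"
```

```text
tcp [0.4948 0.4256 0.1957] guess px [217. 301.]
[511.7 415.7] [56.8 60.2] 187
[511.7 416.8] [22.1 25.8] 75
```

View pics/w1.png

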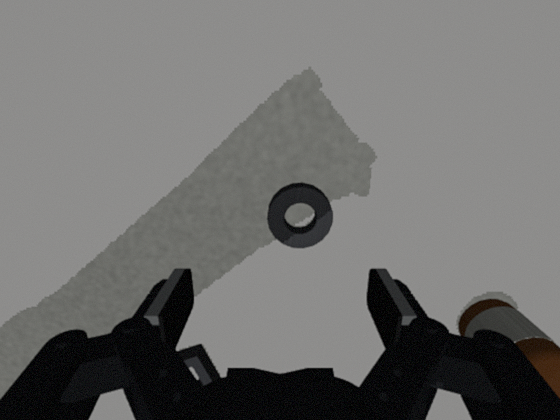

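The wrist view shows the large ring at about (215,300), between the fingers. That is world (.512,.416).

Call:
jog_arm --plan '[[[-0.005, 0.009, 0.02], [0, 0, 0], 0.0854], [[-0.0045, 0.008, 0.02], [0, 0, 0], 0.0854], [[0, 0, 0.02], [0, 0, 0], 0.0854], [[0, 0, 0.01], [0, 0, 0], 0.0854], [[0, 0, 0], [0, 0, 0], 0.0854], [[0, 0, 0], [0, 0, 0], 0.0854], [[0, 0, 0], [0, 0, 0], 0.0854], [[0, 0, 0], [0, 0, 0], 0.0854]]'

```text
time_s: 3.62
position: [0.5128, 0.4154, 0.1261]
ee_rot: [0.707, 0.707, 0.001, -0.0]
contact_force: [0.3, -0.2, -0.1]
opening: 0.0855
grip_force: 0.0
```

```bash
python3 -c "
from h import *
look('w2',(.5117,.416),.018); print(get_state()['ee_rot'])"
```

```text
tcp [0.5128 0.4154 0.1261] guess px [238. 278.]
[512.2 415.6] [56.7 61.1] 251
[512.2 417.6] [20.8 25. ] 96
[ 7.06976515e-01  7.07236143e-01  1.11366156e-03 -6.95398910e-05]
```

Call:
jog_arm --plan '[[[-0.001, -0.0005, 0.014], [0, 0, 0], 0.0854], [[0, 0, 0.014], [0, 0, 0], 0.0854], [[0, 0, 0.014], [0, 0, 0], 0.0854], [[0, 0, 0.012], [0, 0, 0], 0.0854], [[0, 0, 0], [0, 0, 0], 0.055], [[0, 0, 0], [0, 0, 0], 0.045], [[0, 0, 0], [0, 0, 0], 0.045], [[0, 0, 0], [0, 0, 0], 0.045]]' --force 60

```text
time_s: 4.33
position: [0.5125, 0.4139, 0.0714]
ee_rot: [0.707, 0.707, 0.001, 0.0]
contact_force: [0.3, 1.3, -0.1]
opening: 0.056
grip_force: 63.5
```

Call:
jog_arm --plan '[[[0, 0, 0], [0, 0, 0], 0.045], [[0, 0, 0], [0, 0, 0], 0.045], [[0, 0, 0], [0, 0, 0], 0.045], [[0, 0, 0], [0, 0, 0], 0.045], [[0, 0, 0], [0, 0, 0], 0.045], [[0, 0, 0], [0, 0, 0], 0.045], [[0, 0, 0], [0, 0, 0], 0.045], [[0, 0, 0], [0, 0, 0], 0.045]]'

```text
time_s: 5.0
position: [0.5121, 0.4138, 0.0709]
ee_rot: [0.707, 0.707, 0.0, -0.0]
contact_force: [-0.8, -0.5, 5.8]
opening: 0.0557
grip_force: 64.1
```

Call:
jog_arm --plan '[[[0, 0, -0.01], [0, 0, 0], 0.045], [[0, 0, -0.02], [0, 0, 0], 0.045], [[0, 0, -0.03], [0, 0, 0], 0.045], [[0, 0, -0.03], [0, 0, 0], 0.045], [[0, 0, -0.01], [0, 0, 0], 0.045], [[0, 0, 0], [0, 0, 0], 0.045], [[0, 0, 0], [0, 0, 0], 0.045], [[0, 0, 0], [0, 0, 0], 0.045]]'

```text
time_s: 5.67
position: [0.5112, 0.4131, 0.1688]
ee_rot: [0.707, 0.707, -0.001, -0.0]
contact_force: [-0.6, 0.3, -1.1]
opening: 0.0559
grip_force: 63.8
```

```bash
python3 -c "
from h import *
look('w3',(.512,.414),.115,70,.06)"
```

```text
tcp [0.5112 0.4131 0.1688] guess px [285. 282.]
[507.4 370.1] [123.2 279.3] 1609
[511.1 378.6] [46.3 77.2] 396
[510.8 418.2] [18.2 24.8] 124
```

View pics/w3.png

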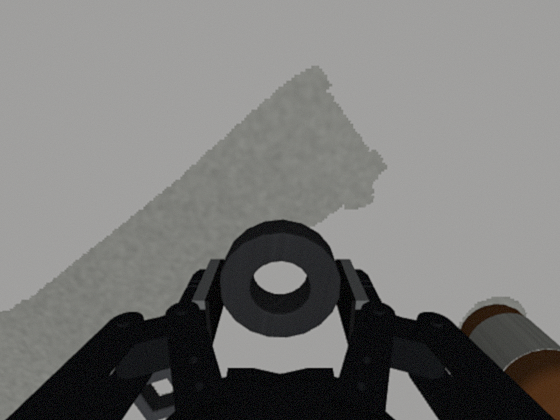

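The large ring is held level, centred between the pads at about (280,280). I'll carry it just beyond the illuminator, where the wrist camera sees the foot clear of the held ring.

Call:
jog_arm --plan '[[[-0.02, 0, -0.002], [0, 0, 0], 0.045], [[-0.035, 0, -0.002], [0, 0, 0], 0.045], [[-0.037, 0, -0.002], [0, 0, 0], 0.045], [[-0.037, 0, -0.002], [0, 0, 0], 0.045], [[-0.037, 0, -0.002], [0, 0, 0], 0.045], [[-0.037, 0, 0], [0, 0, 0], 0.045], [[-0.037, 0, 0], [0, 0, 0], 0.045], [[-0.037, 0, 0], [0, 0, 0], 0.045]]'

```text
time_s: 6.38
position: [0.511, 0.1346, 0.1792]
ee_rot: [0.707, 0.707, -0.001, -0.0]
contact_force: [-0.0, -0.1, -1.5]
opening: 0.056
grip_force: 63.8
```

Call:
jog_arm --plan '[[[-0.037, 0, 0], [0, 0, 0], 0.045], [[-0.037, 0, 0], [0, 0, 0], 0.045], [[-0.037, 0, 0], [0, 0, 0], 0.045], [[-0.037, 0, 0], [0, 0, 0], 0.045], [[-0.037, 0, 0], [0, 0, 0], 0.045], [[-0.037, 0, 0], [0, 0, 0], 0.045], [[-0.037, 0, 0], [0, 0, 0], 0.045], [[-0.037, 0, 0], [0, 0, 0], 0.045]]'

```text
time_s: 7.05
position: [0.511, -0.161, 0.1793]
ee_rot: [0.707, 0.707, -0.001, -0.001]
contact_force: [0.3, -0.2, -1.7]
opening: 0.0558
grip_force: 63.8
```

Call:
jog_arm --plan '[[[-0.037, 0, 0], [0, 0, 0], 0.045], [[-0.037, 0, 0], [0, 0, 0], 0.045], [[-0.037, 0, 0], [0, 0, 0], 0.045], [[-0.037, 0, 0], [0, 0, 0], 0.045], [[-0.037, 0, 0], [0, 0, 0], 0.045], [[-0.037, 0, 0], [0, 0, 0], 0.045], [[-0.037, 0, 0], [0, 0, 0], 0.045], [[-0.02, 0, 0], [0, 0, 0], 0.045]]'

```text
time_s: 7.72
position: [0.5097, -0.4425, 0.1787]
ee_rot: [0.708, 0.706, -0.001, -0.001]
contact_force: [-0.7, -0.3, -0.4]
opening: 0.0558
grip_force: 63.8
```

Call:
jog_arm --plan '[[[0, 0, 0], [0, 0, 0], 0.045], [[0, 0, 0], [0, 0, 0], 0.045], [[0, 0, 0], [0, 0, 0], 0.045], [[0, 0, 0], [0, 0, 0], 0.045], [[0, 0, 0], [0, 0, 0], 0.045], [[0, 0, 0], [0, 0, 0], 0.045], [[0, 0, 0], [0, 0, 0], 0.045], [[0, 0, 0], [0, 0, 0], 0.045]]'

```text
time_s: 8.38
position: [0.5121, -0.438, 0.1806]
ee_rot: [0.707, 0.707, 0.0, 0.0]
contact_force: [-0.2, 0.2, -0.5]
opening: 0.0559
grip_force: 63.8
```

```bash
python3 -c "
from h import *
s=get_state();print(s['position'],s['ee_rot'],s['q'].round(2)); ke=cam('wrist'); im=save('wrist','w4'); print(proj('wrist',[.515,-.397,.06],ke),proj('wrist',[.515,-.397,.0],ke))
print([ (b,ray('wrist',b['pixel'],.06,ke)) for b in boxes_of('illuminator','wrist')])"
```

```text
[ 0.51212913 -0.43800585  0.18055431] [7.06898817e-01 7.07314667e-01 1.47058252e-04 5.35996476e-05] [ 0.24  0.58  0.57  1.49 -0.32  1.17  0.86]
[171.91324792 284.63016436] [156.52005163 283.56456309]
[({'pixel': [156.3, 277.1], 'p': 0.6}, array([ 0.51021323, -0.38705279,  0.06      ]))]
```

View pics/w4.png

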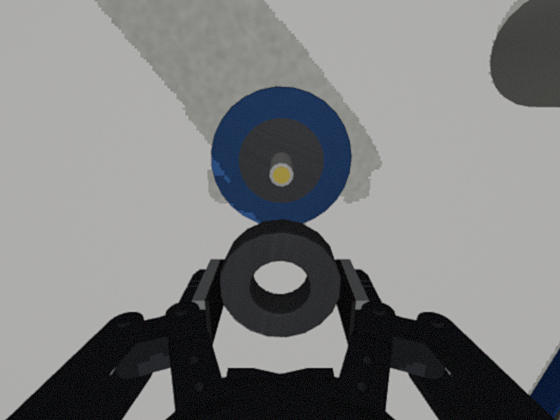

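The tube tip is at about (174,281), the foot is centred near (155,281), and the ring is still level.

```bash
python3 -c "
from h import *
ke=cam('wrist'); im=cv2.imread('pics/w4.png').astype(int); s=get_state(); P=s['position']
m=((im[:,:,2]-im[:,:,0]>40)); m[230:]=0; m[:120]=0;m[:,:200]=0;m[:,360:]=0
r,c=np.nonzero(m); print('tip yellow',r.mean(),c.mean(),len(r), ray('wrist',[r.mean(),c.mean()],.06,ke))
b=((im[:,:,0]-im[:,:,2]>40)).astype(np.uint8); b[225:]=0;b[:,400:]=0
k=max(cv2.findContours(b,0,1)[0],key=cv2.contourArea); w=np.array([ray('wrist',p[0][::-1],.015,ke)[:2] for p in k],np.float32)*1000; print('foot',cv2.fitEllipse(cv2.convexHull(w)))
g=im.max(2); col=g[:,280]; print(col[210:345])
z=P[2]-.053
print('hole+y',ray('wrist',[260,280],z,ke)-P,'outer-y',ray('wrist',[337,280],z,ke)-P,'left/right',ray('wrist',[285,220],z,ke)-P,ray('wrist',[285,340],z,ke)-P)
"
```

```text
tip yellow 174.6768558951965 280.9868995633188 229 [ 0.51259263 -0.39902512  0.06      ]
foot ((512.5051879882812, -398.543701171875), (107.49786376953125, 108.10265350341797), 155.33045959472656)
[ 82  82  84  83  85  85  80  82  78  57  26  26  25  23  17  21  25  27
  26  27  22  28  39  49  52  52  52  53  49  49  51  51  48  48  51  46
  51  50  49  48  48  48  44  48  49  49  50  46  47  42  70 143 180 176
 175 174 175 175 175 174 173 174 174 173 175 174 175 174 175 175 175 174
 175 174 174 175 175 174 175 173 173 176 180 154  50  15  16  25  23  27
  22  27  27  21  29  26  25  26  29  29  31  30  23  37  52  56  52  50
  48  50  49  47  48  47  47  50  50  50  49  41  49  45  50  46  44  41
  69 144 177 177 175 173 176 174 173]
hole+y [-6.9196504e-05  1.4624909e-02 -5.3000000e-02] outer-y [-3.12618870e-05 -2.88137338e-02 -5.30000000e-02] left/right [-0.02830997  0.0013942  -0.053     ] [ 0.02819164  0.00144302 -0.053     ]
```

Call:
jog_arm --plan '[[[0.013, 0, 0], [0, 0, 0], 0.045], [[0.013, 0, 0], [0, 0, 0], 0.045], [[0.0125, 0.0005, 0], [0, 0, 0], 0.045], [[0, 0, 0.01], [0, 0, 0], 0.045], [[0, 0, 0.01], [0, 0, 0], 0.045], [[0, 0, 0], [0, 0, 0], 0.045], [[0, 0, 0], [0, 0, 0], 0.045], [[0, 0, 0], [0, 0, 0], 0.045]]'

```text
time_s: 9.15
position: [0.5121, -0.4006, 0.1602]
ee_rot: [0.707, 0.707, -0.0, -0.0]
contact_force: [0.0, -0.1, -0.4]
opening: 0.0559
grip_force: 63.8
```

Call:
jog_arm --plan '[[[0.001, 0.0005, 0.01], [0, 0, 0], 0.045], [[0, 0, 0.01], [0, 0, 0], 0.045], [[0, 0, 0.01], [0, 0, 0], 0.045], [[0, 0, 0.01], [0, 0, 0], 0.045], [[0, 0, 0.01], [0, 0, 0], 0.045], [[0, 0, 0.01], [0, 0, 0], 0.045], [[0, 0, 0.005], [0, 0, 0], 0.045], [[0, 0, 0], [0, 0, 0], 0.045]]'

```text
time_s: 9.82
position: [0.5123, -0.3984, 0.0937]
ee_rot: [0.707, 0.707, -0.0, -0.001]
contact_force: [0.4, 0.2, -1.3]
opening: 0.0562
grip_force: 63.8
```

Call:
jog_arm --plan '[[[0, 0, 0.002], [0, 0, 0], 0.045], [[0, 0, 0.002], [0, 0, 0], 0.045], [[0, 0, 0.002], [0, 0, 0], 0.045], [[0, 0, 0.002], [0, 0, 0], 0.045], [[0, 0, 0], [0, 0, 0], 0.045], [[0, 0, 0], [0, 0, 0], 0.045], [[0, 0, 0], [0, 0, 0], 0.045], [[0, 0, 0], [0, 0, 0], 0.045]]'

```text
time_s: 10.48
position: [0.513, -0.3989, 0.0876]
ee_rot: [0.707, 0.707, 0.0, 0.0]
contact_force: [0.0, 0.7, -0.6]
opening: 0.0558
grip_force: 63.8
```

Now press down in small steps.

Call:
jog_arm --plan '[[[0, 0, 0.001], [0, 0, 0], 0.045], [[0, 0, 0.001], [0, 0, 0], 0.045], [[0, 0, 0.001], [0, 0, 0], 0.045], [[0, 0, 0], [0, 0, 0], 0.045], [[0, 0, 0], [0, 0, 0], 0.045], [[0, 0, 0], [0, 0, 0], 0.045], [[0, 0, 0], [0, 0, 0], 0.045], [[0, 0, 0], [0, 0, 0], 0.045]]'

```text
time_s: 11.15
position: [0.5131, -0.399, 0.0858]
ee_rot: [0.707, 0.707, 0.0, 0.0]
contact_force: [-5.1, 4.8, 13.6]
opening: 0.0557
grip_force: 65.2
```

Call:
jog_arm --plan '[[[0, 0, 0.001], [0, 0, 0], 0.045], [[0, 0, 0], [0, 0, 0], 0.045], [[0, 0, 0], [0, 0, 0], 0.045], [[0, 0, 0], [0, 0, 0], 0.045], [[0, 0, 0], [0, 0, 0], 0.045], [[0, 0, 0], [0, 0, 0], 0.045], [[0, 0, 0], [0, 0, 0], 0.045], [[0, 0, 0], [0, 0, 0], 0.045]]'

```text
time_s: 11.82
position: [0.5131, -0.399, 0.0857]
ee_rot: [0.707, 0.707, 0.001, 0.0]
contact_force: [-7.4, 8.2, 22.4]
opening: 0.0557
grip_force: 66.1
```

Call:
jog_arm --plan '[[[0, 0, -0.002], [0, 0, 0], 0.045], [[0, 0, 0], [0, 0, 0], 0.06], [[0, 0, 0], [0, 0, 0], 0.08], [[0, 0, 0], [0, 0, 0], 0.08], [[0, 0, 0], [0, 0, 0], 0.08], [[0, 0, -0.01], [0, 0, 0], 0.08], [[0, 0, -0.02], [0, 0, 0], 0.08], [[0, 0, -0.02], [0, 0, 0], 0.06]]'

```text
time_s: 12.48
position: [0.5125, -0.3987, 0.1359]
ee_rot: [0.707, 0.707, -0.0, -0.001]
contact_force: [0.1, -0.5, 0.4]
opening: 0.0699
grip_force: 0.0
```

Call:
jog_arm --plan '[[[0, 0, 0], [0, 0, 0], 0.03], [[0, 0, 0], [0, 0, 0], 0.03], [[0, 0, 0], [0, 0, 0], 0.03], [[0, 0, 0], [0, 0, 0], 0.03], [[0, 0, 0], [0, 0, 0], 0.03], [[0, 0, 0], [0, 0, 0], 0.03], [[0, 0, 0], [0, 0, 0], 0.03], [[0, 0, 0], [0, 0, 0], 0.03]]'

```text
time_s: 13.15
position: [0.5128, -0.3988, 0.1351]
ee_rot: [0.707, 0.707, -0.0, -0.0]
contact_force: [0.3, -0.6, -0.0]
opening: 0.0299
grip_force: 0.0
```

```bash
python3 -c "
from h import *
s=get_state();print(s['position']); save('wrist','w5')"
```

```text
[ 0.51282165 -0.39882691  0.13512135]
```

View pics/w5.png

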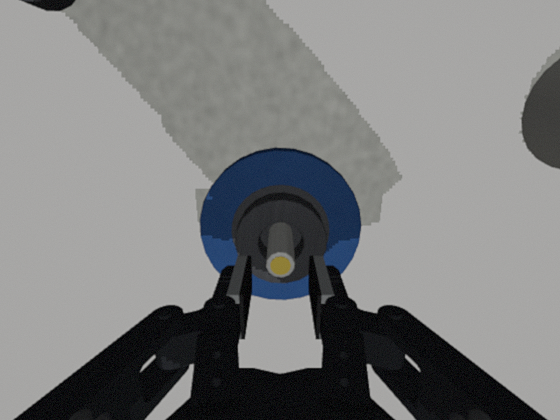

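The large ring lies flat over the tube, with the tip at (265,280) and the ring centred on it. I'll press from above with the fingertips.

Call:
jog_arm --plan '[[[0, 0, 0.01], [0, 0, 0], 0.03], [[0, 0, 0.01], [0, 0, 0], 0.03], [[0, 0, 0.006], [0, 0, 0], 0.03], [[0, 0, 0.001], [0, 0, 0], 0.03], [[0, 0, 0.001], [0, 0, 0], 0.03], [[0, 0, 0.001], [0, 0, 0], 0.03], [[0, 0, 0], [0, 0, 0], 0.03], [[0, 0, 0], [0, 0, 0], 0.03]]'

```text
time_s: 13.87
position: [0.5131, -0.399, 0.1067]
ee_rot: [0.707, 0.707, 0.0, 0.0]
contact_force: [0.5, -0.1, 0.7]
opening: 0.0301
grip_force: 0.0
```

Call:
jog_arm --plan '[[[0, 0, 0.001], [0, 0, 0], 0.03], [[0, 0, 0.001], [0, 0, 0], 0.03], [[0, 0, 0], [0, 0, 0], 0.03], [[0, 0, 0], [0, 0, 0], 0.03], [[0, 0, 0], [0, 0, 0], 0.03], [[0, 0, 0], [0, 0, 0], 0.03], [[0, 0, 0], [0, 0, 0], 0.03], [[0, 0, 0], [0, 0, 0], 0.03]]'

```text
time_s: 14.53
position: [0.5131, -0.3991, 0.1053]
ee_rot: [0.707, 0.707, 0.0, 0.0]
contact_force: [-2.0, 1.6, 7.5]
opening: 0.0303
grip_force: 3.6
```

Call:
jog_arm --plan '[[[0, 0, 0.001], [0, 0, 0], 0.03], [[0, 0, 0.001], [0, 0, 0], 0.03], [[0, 0, 0], [0, 0, 0], 0.03], [[0, 0, 0], [0, 0, 0], 0.03], [[0, 0, 0], [0, 0, 0], 0.03], [[0, 0, 0], [0, 0, 0], 0.03], [[0, 0, 0], [0, 0, 0], 0.03], [[0, 0, 0], [0, 0, 0], 0.03]]'

```text
time_s: 15.2
position: [0.5132, -0.3991, 0.1052]
ee_rot: [0.707, 0.707, 0.001, 0.0]
contact_force: [-8.7, 8.6, 26.1]
opening: 0.03
grip_force: 12.7
```

Firm and rigid: 26 N at the expected height. Now the middle ring.

Call:
jog_arm --plan '[[[0, 0, -0.01], [0, 0, 0], 0.03], [[0, 0, -0.03], [0, 0, 0], 0.03], [[0, 0, -0.03], [0, 0, 0], 0.03], [[0, 0, -0.02], [0, 0, 0], 0.0854], [[0.03, 0.008, -0.01], [0, 0, 0], 0.0854], [[0.037, 0.01, 0], [0, 0, 0], 0.0854], [[0.037, 0.01, 0], [0, 0, 0], 0.0854], [[0.037, 0.01, 0], [0, 0, 0], 0.0854]]'

```text
time_s: 15.87
position: [0.5512, -0.2565, 0.2029]
ee_rot: [0.707, 0.707, 0.0, 0.0]
contact_force: [0.9, 0.7, 0.8]
opening: 0.0851
grip_force: 0.0
```

Call:
jog_arm --plan '[[[0.037, 0.01, 0], [0, 0, 0], 0.0854], [[0.037, 0.01, 0], [0, 0, 0], 0.0854], [[0.037, 0.01, 0], [0, 0, 0], 0.0854], [[0.037, 0.01, 0], [0, 0, 0], 0.0854], [[0.037, 0.01, 0], [0, 0, 0], 0.0854], [[0.037, 0.01, 0], [0, 0, 0], 0.0854], [[0.037, 0.01, 0], [0, 0, 0], 0.0854], [[0.037, 0.01, 0], [0, 0, 0], 0.0854]]'

```text
time_s: 16.53
position: [0.6312, 0.04, 0.2028]
ee_rot: [0.707, 0.707, 0.0, 0.0]
contact_force: [1.1, -0.7, 0.1]
opening: 0.0852
grip_force: 0.0
```

Call:
jog_arm --plan '[[[0.037, 0.01, 0], [0, 0, 0], 0.0854], [[0.03, 0.005, 0], [0, 0, 0], 0.0854], [[0.01, 0, 0], [0, 0, 0], 0.0854], [[0, 0, 0], [0, 0, 0], 0.0854], [[0, 0, 0], [0, 0, 0], 0.0854], [[0, 0, 0], [0, 0, 0], 0.0854], [[0, 0, 0], [0, 0, 0], 0.0854], [[0, 0, 0], [0, 0, 0], 0.0854]]'

```text
time_s: 17.2
position: [0.646, 0.1132, 0.2027]
ee_rot: [0.708, 0.706, 0.0, 0.0]
contact_force: [-0.5, -1.2, -0.4]
opening: 0.0855
grip_force: 0.0
```

```bash
python3 -c "
from h import *
look('w6',(.65,.121),.018); print(get_state()['ee_rot'])"
```

```text
tcp [0.646  0.1132 0.2027] guess px [194. 285.]
[648.6 120.8] [47.9 50.2] 158
[648.6 121.7] [23.2 25.9] 77
[7.07795440e-01 7.06417435e-01 8.78442633e-05 1.19105166e-04]
```

Call:
jog_arm --plan '[[[0.003, 0.001, 0.02], [0, 0, 0], 0.0854], [[0.0033, 0.0017, 0.025], [0, 0, 0], 0.0854], [[0, 0, 0.02], [0, 0, 0], 0.0854], [[0, 0, 0.01], [0, 0, 0], 0.0854], [[0, 0, 0], [0, 0, 0], 0.0854], [[0, 0, 0], [0, 0, 0], 0.0854], [[0, 0, 0], [0, 0, 0], 0.0854], [[0, 0, 0], [0, 0, 0], 0.0854]]'

```text
time_s: 17.92
position: [0.6494, 0.1213, 0.1291]
ee_rot: [0.707, 0.707, 0.001, 0.001]
contact_force: [0.1, -0.5, 0.1]
opening: 0.0853
grip_force: 0.0
```

```bash
python3 -c "
from h import *
look('w7',(.6487,.12),.018); print(get_state()['ee_rot'])"
```

```text
tcp [0.6494 0.1213 0.1291] guess px [239. 279.]
[648.8 121.4] [47.8 52.2] 209
[648.8 123. ] [20.6 25. ] 95
[7.07157129e-01 7.07055565e-01 9.93457130e-04 4.85835615e-04]
```

Call:
jog_arm --plan '[[[-0.001, -0.0005, 0.014], [0, 0, 0], 0.0854], [[0, 0, 0.014], [0, 0, 0], 0.0854], [[0, 0, 0.014], [0, 0, 0], 0.0854], [[0, 0, 0.013], [0, 0, 0], 0.0854], [[0, 0, 0], [0, 0, 0], 0.055], [[0, 0, 0], [0, 0, 0], 0.035], [[0, 0, 0], [0, 0, 0], 0.035], [[0, 0, 0], [0, 0, 0], 0.035]]' --force 60

```text
time_s: 18.63
position: [0.6488, 0.1204, 0.0736]
ee_rot: [0.707, 0.707, 0.001, 0.0]
contact_force: [0.2, -0.4, -0.3]
opening: 0.0469
grip_force: 61.5
```

Call:
jog_arm --plan '[[[0, 0, 0], [0, 0, 0], 0.035], [[0, 0, 0], [0, 0, 0], 0.035], [[0, 0, 0], [0, 0, 0], 0.035], [[0, 0, 0], [0, 0, 0], 0.035], [[0, 0, 0], [0, 0, 0], 0.035], [[0, 0, 0], [0, 0, 0], 0.035], [[0, 0, 0], [0, 0, 0], 0.035], [[0, 0, 0], [0, 0, 0], 0.035]]'

```text
time_s: 19.3
position: [0.6487, 0.1205, 0.0733]
ee_rot: [0.707, 0.707, 0.001, 0.0]
contact_force: [0.6, 0.7, 5.2]
opening: 0.0466
grip_force: 62.1
```

Call:
jog_arm --plan '[[[0, 0, -0.01], [0, 0, 0], 0.035], [[0, 0, -0.025], [0, 0, 0], 0.035], [[0, 0, -0.03], [0, 0, 0], 0.035], [[0, 0, -0.03], [0, 0, 0], 0.035], [[0, 0, -0.025], [0, 0, 0], 0.035], [[-0.02, -0.005, -0.005], [0, 0, 0], 0.035], [[-0.035, -0.0085, 0], [0, 0, 0], 0.035], [[-0.035, -0.0085, 0], [0, 0, 0], 0.035]]'

```text
time_s: 19.97
position: [0.6259, 0.0308, 0.1985]
ee_rot: [0.706, 0.708, 0.001, 0.0]
contact_force: [0.7, -1.7, -0.9]
opening: 0.0468
grip_force: 61.8
```

Call:
jog_arm --plan '[[[-0.035, -0.0085, 0], [0, 0, 0], 0.035], [[-0.035, -0.0085, 0], [0, 0, 0], 0.035], [[-0.035, -0.0085, 0], [0, 0, 0], 0.035], [[-0.035, -0.0085, 0], [0, 0, 0], 0.035], [[-0.035, -0.0085, 0], [0, 0, 0], 0.035], [[-0.035, -0.0085, 0], [0, 0, 0], 0.035], [[-0.035, -0.0085, 0], [0, 0, 0], 0.035], [[-0.035, -0.0085, 0], [0, 0, 0], 0.035]]'

```text
time_s: 20.63
position: [0.5573, -0.251, 0.1979]
ee_rot: [0.707, 0.707, 0.0, -0.0]
contact_force: [1.0, -0.4, -1.4]
opening: 0.0466
grip_force: 61.8
```

Call:
jog_arm --plan '[[[-0.035, -0.0085, 0], [0, 0, 0], 0.035], [[-0.035, -0.0085, 0], [0, 0, 0], 0.035], [[-0.035, -0.0085, 0], [0, 0, 0], 0.035], [[-0.035, -0.0085, 0], [0, 0, 0], 0.035], [[-0.035, -0.0085, 0], [0, 0, 0], 0.035], [[-0.01, -0.002, 0], [0, 0, 0], 0.035], [[0, 0, 0], [0, 0, 0], 0.035], [[0, 0, 0], [0, 0, 0], 0.035]]'

```text
time_s: 21.3
position: [0.5132, -0.4349, 0.1974]
ee_rot: [0.708, 0.707, 0.0, -0.0]
contact_force: [-0.1, 0.2, -1.3]
opening: 0.0468
grip_force: 61.8
```

```bash
cat >> h.py <<'E'
def tip_and_ring(n,drop,half,top=.06,ring=True):
    s=get_state(); P=s['position']; ke=cam('wrist'); im=save('wrist',n).astype(int)
    print('tcp',P.round(4),s['ee_rot'].round(4))
    m=(im[:,:,0]-im[:,:,2]>40); pr=proj('wrist',[.5126,-.399,top],ke).astype(int); q=np.zeros_like(m); q[max(pr[0]-25,0):pr[0]+25,pr[1]-30:pr[1]+30]=1
    r,c=np.nonzero(m&q); print('tip',r.mean(),c.mean(),len(r),ray('wrist',[r.mean(),c.mean()],top,ke).round(4))
    print('ring edges', )
    z=P[2]-drop; g=im.max(2)
    c0=int(round(proj('wrist',[P[0],P[1],z],ke)[1])); r0=int(round(proj('wrist',[P[0],P[1],z],ke)[0]))
    col=g[:,c0]; 
    e=[i for i in range(r0-90,min(r0+110,419)) if (col[i]>110)!=(col[i+1]>110)]
    for i in e: print(i,(ray('wrist',[i+.5,c0],z,ke)-P)[:2].round(4))
E
python3 -c "
from h import *
tip_and_ring('w8',.055,.0245)"
```

```text
tcp [ 0.5132 -0.4349  0.1974] [ 7.076e-01  7.066e-01  1.000e-04 -3.000e-04]
tip 173.3298969072165 279.7216494845361 194 [ 0.5129 -0.3985  0.06  ]
ring edges
221 [-0.0001  0.0327]
228 [-0.0001  0.0294]
261 [-0.0001  0.0128]
293 [-0.0001 -0.0046]
328 [-0.0001 -0.0253]
373 [-0.0001 -0.0547]
```

View pics/w8.png

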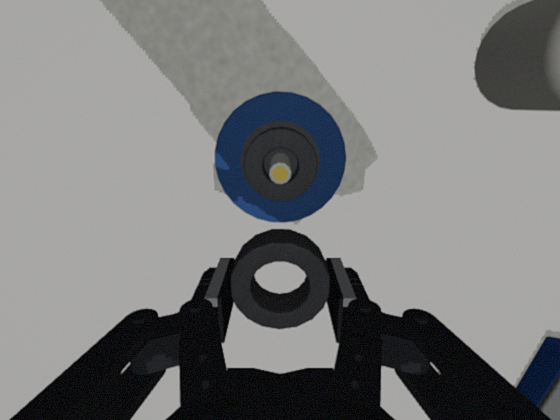

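The large ring is seated concentric around the tip at (173,280). The middle ring is held level, with its centre about 1 mm off the TCP in -y.

Call:
jog_arm --plan '[[[0.0125, 0, 0], [0, 0, 0], 0.035], [[0.0125, 0, 0], [0, 0, 0], 0.035], [[0.012, 0, 0], [0, 0, 0], 0.035], [[0, 0, 0.01], [0, 0, 0], 0.035], [[0, 0, 0.015], [0, 0, 0], 0.035], [[0, 0, 0], [0, 0, 0], 0.035], [[0, 0, 0], [0, 0, 0], 0.035], [[0, 0, 0], [0, 0, 0], 0.035]]'

```text
time_s: 22.02
position: [0.5137, -0.3976, 0.1728]
ee_rot: [0.707, 0.707, -0.0, 0.0]
contact_force: [-0.1, 0.3, -0.2]
opening: 0.0468
grip_force: 61.8
```

Call:
jog_arm --plan '[[[-0.0005, -0.001, 0.01], [0, 0, 0], 0.035], [[0, 0, 0.01], [0, 0, 0], 0.035], [[0, 0, 0.01], [0, 0, 0], 0.035], [[0, 0, 0.01], [0, 0, 0], 0.035], [[0, 0, 0.01], [0, 0, 0], 0.035], [[0, 0, 0.008], [0, 0, 0], 0.035], [[0, 0, 0.004], [0, 0, 0], 0.035], [[0, 0, 0], [0, 0, 0], 0.035]]'

```text
time_s: 22.68
position: [0.5122, -0.3978, 0.109]
ee_rot: [0.707, 0.707, -0.0, -0.001]
contact_force: [-0.7, -0.6, -0.2]
opening: 0.0471
grip_force: 61.8
```

Call:
jog_arm --plan '[[[0, 0, 0.001], [0, 0, 0], 0.035], [[0, 0, 0.001], [0, 0, 0], 0.035], [[0, 0, 0.001], [0, 0, 0], 0.035], [[0, 0, 0.001], [0, 0, 0], 0.035], [[0, 0, 0.001], [0, 0, 0], 0.035], [[0, 0, 0], [0, 0, 0], 0.035], [[0, 0, 0], [0, 0, 0], 0.035], [[0, 0, 0], [0, 0, 0], 0.035]]'

```text
time_s: 23.35
position: [0.5128, -0.3982, 0.1063]
ee_rot: [0.707, 0.707, 0.0, 0.0]
contact_force: [-1.7, 2.3, 6.4]
opening: 0.0469
grip_force: 62.5
```

Call:
jog_arm --plan '[[[0, 0, 0.001], [0, 0, 0], 0.035], [[0, 0, 0.001], [0, 0, 0], 0.035], [[0, 0, 0], [0, 0, 0], 0.035], [[0, 0, 0], [0, 0, 0], 0.035], [[0, 0, 0], [0, 0, 0], 0.035], [[0, 0, 0], [0, 0, 0], 0.035], [[0, 0, 0], [0, 0, 0], 0.035], [[0, 0, 0], [0, 0, 0], 0.035]]'

```text
time_s: 24.02
position: [0.5128, -0.3983, 0.1062]
ee_rot: [0.707, 0.707, 0.001, 0.0]
contact_force: [-8.9, 8.5, 24.1]
opening: 0.047
grip_force: 64.2
```

Call:
jog_arm --plan '[[[0, 0, -0.003], [0, 0, 0], 0.035], [[0, 0, 0], [0, 0, 0], 0.05], [[0, 0, 0], [0, 0, 0], 0.08], [[0, 0, 0], [0, 0, 0], 0.08], [[0, 0, 0], [0, 0, 0], 0.08], [[0, 0, -0.01], [0, 0, 0], 0.08], [[0, 0, -0.015], [0, 0, 0], 0.08], [[0, 0, -0.015], [0, 0, 0], 0.06]]'

```text
time_s: 24.68
position: [0.5124, -0.398, 0.147]
ee_rot: [0.707, 0.707, -0.0, -0.0]
contact_force: [0.5, 0.7, 1.0]
opening: 0.0697
grip_force: 0.0
```

Call:
jog_arm --plan '[[[0, 0, 0], [0, 0, 0], 0.03], [[0, 0, 0], [0, 0, 0], 0.03], [[0, 0, 0], [0, 0, 0], 0.03], [[0, 0, 0], [0, 0, 0], 0.03], [[0, 0, 0], [0, 0, 0], 0.03], [[0, 0, 0], [0, 0, 0], 0.03], [[0, 0, 0], [0, 0, 0], 0.03], [[0, 0, 0], [0, 0, 0], 0.03]]'

```text
time_s: 25.35
position: [0.5125, -0.3981, 0.1462]
ee_rot: [0.707, 0.707, -0.0, -0.0]
contact_force: [-0.2, -0.2, -0.1]
opening: 0.0297
grip_force: 0.0
```

Call:
jog_arm --plan '[[[0, 0, 0.008], [0, 0, 0], 0.03], [[0, 0, 0.008], [0, 0, 0], 0.03], [[0, 0, 0.004], [0, 0, 0], 0.03], [[0, 0, 0.001], [0, 0, 0], 0.03], [[0, 0, 0.001], [0, 0, 0], 0.03], [[0, 0, 0.001], [0, 0, 0], 0.03], [[0, 0, 0], [0, 0, 0], 0.03], [[0, 0, 0], [0, 0, 0], 0.03]]'

```text
time_s: 26.02
position: [0.5128, -0.3982, 0.1236]
ee_rot: [0.707, 0.707, 0.0, 0.0]
contact_force: [0.1, 0.3, -0.2]
opening: 0.0301
grip_force: 0.0
```

Call:
jog_arm --plan '[[[0, 0, 0.001], [0, 0, 0], 0.03], [[0, 0, 0.001], [0, 0, 0], 0.03], [[0, 0, 0], [0, 0, 0], 0.03], [[0, 0, 0], [0, 0, 0], 0.03], [[0, 0, 0], [0, 0, 0], 0.03], [[0, 0, 0], [0, 0, 0], 0.03], [[0, 0, 0], [0, 0, 0], 0.03], [[0, 0, 0], [0, 0, 0], 0.03]]'

```text
time_s: 26.68
position: [0.5128, -0.3983, 0.1233]
ee_rot: [0.707, 0.707, 0.001, 0.0]
contact_force: [-6.5, 4.5, 16.0]
opening: 0.03
grip_force: 8.0
```

Call:
jog_arm --plan '[[[0, 0, 0.001], [0, 0, 0], 0.03], [[0, 0, 0], [0, 0, 0], 0.03], [[0, 0, 0], [0, 0, 0], 0.03], [[0, 0, 0], [0, 0, 0], 0.03], [[0, 0, 0], [0, 0, 0], 0.03], [[0, 0, 0], [0, 0, 0], 0.03], [[0, 0, 0], [0, 0, 0], 0.03], [[0, 0, 0], [0, 0, 0], 0.03]]'

```text
time_s: 27.35
position: [0.5128, -0.3984, 0.1232]
ee_rot: [0.707, 0.707, 0.001, 0.0]
contact_force: [-8.4, 8.2, 24.4]
opening: 0.0299
grip_force: 12.4
```

Call:
jog_arm --plan '[[[0, 0, -0.01], [0, 0, 0], 0.03], [[0, 0, -0.03], [0, 0, 0], 0.03], [[0, 0, -0.03], [0, 0, 0], 0.03], [[0, 0, -0.01], [0, 0, 0], 0.0854], [[0.025, -0.02, 0], [0, 0, 0], 0.0854], [[0.025, -0.02, 0], [0, 0, 0], 0.0854], [[0.025, -0.02, 0], [0, 0, 0], 0.0854], [[0.025, -0.02, 0], [0, 0, 0], 0.0854]]'

```text
time_s: 28.02
position: [0.4316, -0.297, 0.2001]
ee_rot: [0.707, 0.707, 0.0, 0.0]
contact_force: [0.2, 0.3, 1.5]
opening: 0.085
grip_force: 0.0
```

Call:
jog_arm --plan '[[[0.025, -0.02, 0], [0, 0, 0], 0.0854], [[0.025, -0.02, 0], [0, 0, 0], 0.0854], [[0.004, -0.01, 0], [0, 0, 0], 0.0854], [[0, 0, 0], [0, 0, 0], 0.0854], [[0, 0, 0], [0, 0, 0], 0.0854], [[0, 0, 0], [0, 0, 0], 0.0854], [[0, 0, 0], [0, 0, 0], 0.0854], [[0, 0, 0], [0, 0, 0], 0.0854]]'

```text
time_s: 28.68
position: [0.3831, -0.2447, 0.2003]
ee_rot: [0.707, 0.707, -0.0, 0.0]
contact_force: [-0.9, 0.5, 0.4]
opening: 0.085
grip_force: 0.0
```

```bash
python3 -c "
from h import *
look('w9',(.383,-.244),.018); print(get_state()['ee_rot'])"
```

```text
tcp [ 0.3831 -0.2447  0.2003] guess px [202. 280.]
[ 381.8 -244.1] [38.8 42.4] 130
[ 381.7 -243.2] [22.1 25.9] 75
[ 7.07329182e-01  7.06884192e-01 -4.07318786e-04 -3.32598582e-05]
```

Call:
jog_arm --plan '[[[0, -0.001, 0.02], [0, 0, 0], 0.0854], [[0, 0, 0.025], [0, 0, 0], 0.0854], [[0, 0, 0.02], [0, 0, 0], 0.0854], [[0, 0, 0.01], [0, 0, 0], 0.0854], [[0, 0, 0], [0, 0, 0], 0.0854], [[0, 0, 0], [0, 0, 0], 0.0854], [[0, 0, 0], [0, 0, 0], 0.0854], [[0, 0, 0], [0, 0, 0], 0.0854]]'

```text
time_s: 29.4
position: [0.3823, -0.2444, 0.1265]
ee_rot: [0.707, 0.707, 0.001, 0.001]
contact_force: [-0.6, 0.5, -0.4]
opening: 0.0854
grip_force: 0.0
```

```bash
python3 -c "
from h import *
look('w10',(.382,-.245),.018); print(get_state()['ee_rot'])"
```

```text
tcp [ 0.3823 -0.2444  0.1265] guess px [239. 279.]
[ 381.8 -243.6] [39.  44.1] 178
[ 381.8 -242.2] [20.1 24.9] 94
[7.07079066e-01 7.07133859e-01 5.66398030e-04 7.60972833e-04]
```

Call:
jog_arm --plan '[[[-0.001, -0.0005, 0.014], [0, 0, 0], 0.0854], [[0, 0, 0.014], [0, 0, 0], 0.0854], [[0, 0, 0.012], [0, 0, 0], 0.0854], [[0, 0, 0.012], [0, 0, 0], 0.0854], [[0, 0, 0], [0, 0, 0], 0.05], [[0, 0, 0], [0, 0, 0], 0.028], [[0, 0, 0], [0, 0, 0], 0.028], [[0, 0, 0], [0, 0, 0], 0.028]]' --force 50

```text
time_s: 30.12
position: [0.3817, -0.2453, 0.0744]
ee_rot: [0.707, 0.707, 0.001, 0.001]
contact_force: [-4.7, 1.8, 32.0]
opening: 0.0387
grip_force: 39.2
```

Call:
jog_arm --plan '[[[0, 0, 0], [0, 0, 0], 0.028], [[0, 0, 0], [0, 0, 0], 0.028], [[0, 0, 0], [0, 0, 0], 0.028], [[0, 0, 0], [0, 0, 0], 0.028], [[0, 0, 0], [0, 0, 0], 0.028], [[0, 0, 0], [0, 0, 0], 0.028], [[0, 0, 0], [0, 0, 0], 0.028], [[0, 0, 0], [0, 0, 0], 0.028]]'

```text
time_s: 30.78
position: [0.3817, -0.2454, 0.0747]
ee_rot: [0.707, 0.707, 0.001, 0.001]
contact_force: [-3.1, 2.1, 11.2]
opening: 0.0383
grip_force: 48.9
```

Call:
jog_arm --plan '[[[0, 0, -0.01], [0, 0, 0], 0.028], [[0, 0, -0.025], [0, 0, 0], 0.028], [[0, 0, -0.03], [0, 0, 0], 0.028], [[0, 0, -0.03], [0, 0, 0], 0.028], [[0, 0, -0.025], [0, 0, 0], 0.028], [[-0.02, 0.015, -0.005], [0, 0, 0], 0.028], [[-0.03, 0.02, 0], [0, 0, 0], 0.028], [[-0.03, 0.02, 0], [0, 0, 0], 0.028]]'

```text
time_s: 31.45
position: [0.4376, -0.3256, 0.2009]
ee_rot: [0.706, 0.708, 0.002, 0.002]
contact_force: [0.5, 0.5, 0.6]
opening: 0.038
grip_force: 50.3
```

Call:
jog_arm --plan '[[[-0.03, 0.02, 0], [0, 0, 0], 0.028], [[-0.03, 0.02, 0], [0, 0, 0], 0.028], [[-0.03, 0.02, 0], [0, 0, 0], 0.028], [[-0.023, 0.016, 0], [0, 0, 0], 0.028], [[0, 0, 0], [0, 0, 0], 0.028], [[0, 0, 0], [0, 0, 0], 0.028], [[0, 0, 0], [0, 0, 0], 0.028], [[0, 0, 0], [0, 0, 0], 0.028]]'

```text
time_s: 32.12
position: [0.5119, -0.4372, 0.1992]
ee_rot: [0.707, 0.707, 0.0, 0.0]
contact_force: [-0.8, 0.8, 0.4]
opening: 0.038
grip_force: 50.4
```

```bash
python3 -c "
from h import *
tip_and_ring('w11',.0565,.02)"
```

```text
tcp [ 0.5119 -0.4372  0.1992] [7.070e-01 7.072e-01 4.000e-04 0.000e+00]
tip 169.89304812834226 281.06951871657753 187 [ 0.5126 -0.3987  0.06  ]
ring edges
218 [-0.0001  0.0336]
234 [-0.0001  0.0258]
259 [-0.     0.013]
290 [-0.     -0.0039]
318 [-0.     -0.0204]
373 [ 0.     -0.0564]
```

View pics/w11.png

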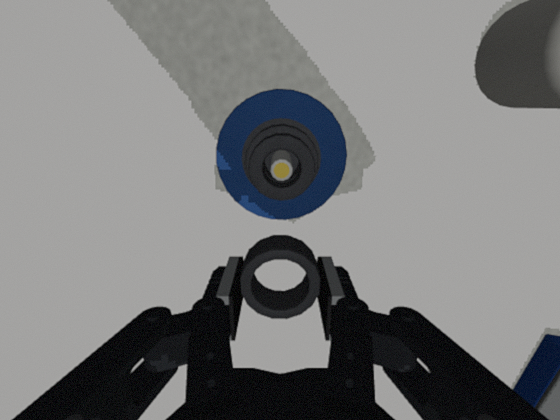

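The two seated rings show as concentric steps around the tip at (170,281), and the small ring is level in the grip.

Call:
jog_arm --plan '[[[0.013, 0, 0], [0, 0, 0], 0.028], [[0.013, 0, 0], [0, 0, 0], 0.028], [[0.013, 0.0005, 0], [0, 0, 0], 0.028], [[0, 0, 0.01], [0, 0, 0], 0.028], [[0, 0, 0.01], [0, 0, 0], 0.028], [[0, 0, 0], [0, 0, 0], 0.028], [[0, 0, 0], [0, 0, 0], 0.028], [[0, 0, 0], [0, 0, 0], 0.028]]'

```text
time_s: 32.83
position: [0.5122, -0.3998, 0.1782]
ee_rot: [0.707, 0.707, -0.0, -0.0]
contact_force: [-1.1, 0.5, -1.1]
opening: 0.0382
grip_force: 50.4
```

Call:
jog_arm --plan '[[[0.001, 0.0005, 0.01], [0, 0, 0], 0.028], [[0, 0, 0.01], [0, 0, 0], 0.028], [[0, 0, 0.01], [0, 0, 0], 0.028], [[0, 0, 0.01], [0, 0, 0], 0.028], [[0, 0, 0.006], [0, 0, 0], 0.028], [[0, 0, 0.003], [0, 0, 0], 0.028], [[0, 0, 0], [0, 0, 0], 0.028], [[0, 0, 0], [0, 0, 0], 0.028]]'

```text
time_s: 33.5
position: [0.5132, -0.3982, 0.1295]
ee_rot: [0.707, 0.707, -0.0, 0.0]
contact_force: [-0.1, -0.6, 0.7]
opening: 0.0379
grip_force: 50.4
```

Call:
jog_arm --plan '[[[0, 0, 0.001], [0, 0, 0], 0.028], [[0, 0, 0.001], [0, 0, 0], 0.028], [[0, 0, 0.001], [0, 0, 0], 0.028], [[0, 0, 0], [0, 0, 0], 0.028], [[0, 0, 0], [0, 0, 0], 0.028], [[0, 0, 0], [0, 0, 0], 0.028], [[0, 0, 0], [0, 0, 0], 0.028], [[0, 0, 0], [0, 0, 0], 0.028]]'

```text
time_s: 34.17
position: [0.5131, -0.3981, 0.1265]
ee_rot: [0.707, 0.707, 0.0, 0.0]
contact_force: [-0.2, -0.4, 0.2]
opening: 0.0382
grip_force: 50.4
```

Call:
jog_arm --plan '[[[0, 0, 0.001], [0, 0, 0], 0.028], [[0, 0, 0.001], [0, 0, 0], 0.028], [[0, 0, 0.001], [0, 0, 0], 0.028], [[0, 0, 0], [0, 0, 0], 0.028], [[0, 0, 0], [0, 0, 0], 0.028], [[0, 0, 0], [0, 0, 0], 0.028], [[0, 0, 0], [0, 0, 0], 0.028], [[0, 0, 0], [0, 0, 0], 0.028]]'

```text
time_s: 34.83
position: [0.5133, -0.3983, 0.1257]
ee_rot: [0.707, 0.707, 0.001, 0.0]
contact_force: [-7.2, 6.6, 21.2]
opening: 0.0379
grip_force: 52.3
```

Call:
jog_arm --plan '[[[0, 0, 0.001], [0, 0, 0], 0.028], [[0, 0, 0], [0, 0, 0], 0.028], [[0, 0, 0], [0, 0, 0], 0.028], [[0, 0, 0], [0, 0, 0], 0.028], [[0, 0, 0], [0, 0, 0], 0.028], [[0, 0, 0], [0, 0, 0], 0.028], [[0, 0, 0], [0, 0, 0], 0.028], [[0, 0, 0], [0, 0, 0], 0.028]]'

```text
time_s: 35.5
position: [0.5133, -0.3984, 0.1257]
ee_rot: [0.707, 0.707, 0.001, 0.0]
contact_force: [-10.7, 9.6, 30.6]
opening: 0.0382
grip_force: 53.1
```

Call:
jog_arm --plan '[[[0, 0, -0.003], [0, 0, 0], 0.028], [[0, 0, 0], [0, 0, 0], 0.045], [[0, 0, 0], [0, 0, 0], 0.07], [[0, 0, 0], [0, 0, 0], 0.07], [[0, 0, 0], [0, 0, 0], 0.07], [[0, 0, -0.01], [0, 0, 0], 0.07], [[0, 0, -0.015], [0, 0, 0], 0.07], [[0, 0, -0.015], [0, 0, 0], 0.05]]'

```text
time_s: 36.17
position: [0.5129, -0.3981, 0.166]
ee_rot: [0.707, 0.707, -0.0, -0.0]
contact_force: [0.2, -0.5, 0.3]
opening: 0.0594
grip_force: 0.0
```

Call:
jog_arm --plan '[[[0, 0, 0], [0, 0, 0], 0.026], [[0, 0, 0], [0, 0, 0], 0.026], [[0, 0, 0], [0, 0, 0], 0.026], [[0, 0, 0], [0, 0, 0], 0.026], [[0, 0, 0], [0, 0, 0], 0.026], [[0, 0, 0], [0, 0, 0], 0.026], [[0, 0, 0], [0, 0, 0], 0.026], [[0, 0, 0], [0, 0, 0], 0.026]]'

```text
time_s: 36.83
position: [0.5131, -0.398, 0.1651]
ee_rot: [0.707, 0.707, -0.0, -0.0]
contact_force: [0.1, 0.4, 0.4]
opening: 0.0258
grip_force: 0.0
```

Call:
jog_arm --plan '[[[0, 0, 0.008], [0, 0, 0], 0.026], [[0, 0, 0.008], [0, 0, 0], 0.026], [[0, 0, 0.006], [0, 0, 0], 0.026], [[0, 0, 0.001], [0, 0, 0], 0.026], [[0, 0, 0.001], [0, 0, 0], 0.026], [[0, 0, 0], [0, 0, 0], 0.026], [[0, 0, 0], [0, 0, 0], 0.026], [[0, 0, 0], [0, 0, 0], 0.026]]'

```text
time_s: 37.5
position: [0.513, -0.3981, 0.1416]
ee_rot: [0.707, 0.707, 0.0, -0.0]
contact_force: [-3.4, 3.0, 8.5]
opening: 0.0263
grip_force: 4.4
```

Call:
jog_arm --plan '[[[0, 0, 0.001], [0, 0, 0], 0.026], [[0, 0, 0.001], [0, 0, 0], 0.026], [[0, 0, 0], [0, 0, 0], 0.026], [[0, 0, 0], [0, 0, 0], 0.026], [[0, 0, 0], [0, 0, 0], 0.026], [[0, 0, 0], [0, 0, 0], 0.026], [[0, 0, 0], [0, 0, 0], 0.026], [[0, 0, 0], [0, 0, 0], 0.026]]'

```text
time_s: 38.17
position: [0.5131, -0.3982, 0.1415]
ee_rot: [0.707, 0.707, 0.001, 0.0]
contact_force: [-7.5, 7.9, 25.2]
opening: 0.0261
grip_force: 12.7
```

Call:
jog_arm --plan '[[[0, 0, -0.01], [0, 0, 0], 0.026], [[0, 0, -0.02], [0, 0, 0], 0.026], [[0, 0, -0.03], [0, 0, 0], 0.026], [[0, 0, -0.01], [0, 0, 0], 0.0854], [[0.03, 0.01, 0], [0, 0, 0], 0.0854], [[0.035, 0.0115, 0], [0, 0, 0], 0.0854], [[0.035, 0.0115, 0], [0, 0, 0], 0.0854], [[0.035, 0.0115, 0], [0, 0, 0], 0.0854]]'

```text
time_s: 38.83
position: [0.5578, -0.2616, 0.2089]
ee_rot: [0.707, 0.707, 0.0, -0.0]
contact_force: [0.9, 0.3, -0.2]
opening: 0.084
grip_force: 0.0
```

Call:
jog_arm --plan '[[[0.035, 0.0115, 0], [0, 0, 0], 0.0854], [[0.035, 0.0115, 0], [0, 0, 0], 0.0854], [[0.035, 0.0115, 0], [0, 0, 0], 0.0854], [[0.028, 0.01, 0], [0, 0, 0], 0.0854], [[0, 0, 0], [0, 0, 0], 0.0854], [[0, 0, 0], [0, 0, 0], 0.0854], [[0, 0, 0], [0, 0, 0], 0.0854], [[0, 0, 0], [0, 0, 0], 0.0854]]'

```text
time_s: 39.5
position: [0.6016, -0.1317, 0.2092]
ee_rot: [0.708, 0.706, -0.0, 0.0]
contact_force: [-0.3, -0.4, 1.4]
opening: 0.0857
grip_force: 0.0
```

```bash
python3 -c "
from h import *
look('w12',(.603,-.127),.024,120); print(get_state()['ee_rot'])"
```

```text
tcp [ 0.6016 -0.1317  0.2092] guess px [197. 282.]
[ 7.07966739e-01  7.06245735e-01 -2.23228322e-04  9.44366151e-05]
```

View pics/w12.png

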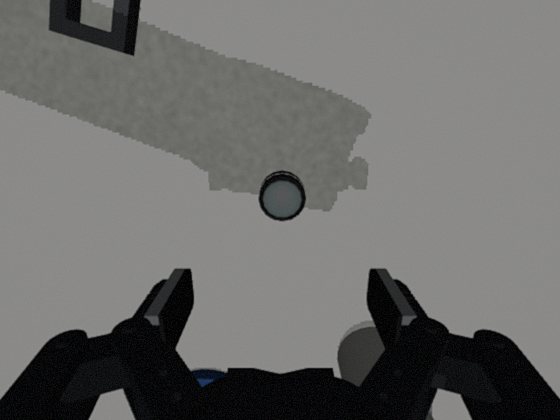

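The lens cell stands at (197,282), glass up, between the open fingers.

```bash
cat >> h.py <<'E'
def lens(n):
    s=get_state(); ke=cam('wrist'); im=save('wrist',n); P=s['position']; print('tcp',P.round(4))
    r0,c0=proj('wrist',[.6025,-.1275,.024],ke).round().astype(int)
    g=cv2.GaussianBlur(im.max(2),(3,3),0)
    w=[]
    for a in np.linspace(0,2*np.pi,60,endpoint=False):   # outer dark-to-bench edge, lower half: top rim
        if np.sin(a)<-.1: continue
        v=[int(g[int(r0+t*np.sin(a)),int(c0+t*np.cos(a))]) for t in range(10,60)]
        d=np.diff(v); i=int(np.argmax(d))+10.5
        w.append(ray('wrist',[r0+i*np.sin(a),c0+i*np.cos(a)],.024,ke)[:2]*1000)
    c,r=cv2.minEnclosingCircle(np.array(w,np.float32)); 
    from scipy.optimize import least_squares
    f=least_squares(lambda p:np.hypot(*(np.array(w)-p[:2]).T)-p[2],[*c,21],loss='soft_l1'); print('lens',f.x.round(1),np.abs(f.fun).mean().round(2))
E
python3 -c "
from h import *
lens('w12b')"
```

```text
tcp [ 0.6016 -0.1318  0.2093]
lens [ 603.6 -128.8   20.7] 0.4
```

Call:
jog_arm --plan '[[[0.003, 0.002, 0.02], [0, 0, 0], 0.0854], [[0, 0, 0.025], [0, 0, 0], 0.0854], [[0, 0, 0.02], [0, 0, 0], 0.0854], [[0, 0, 0.01], [0, 0, 0], 0.0854], [[0, 0, 0], [0, 0, 0], 0.0854], [[0, 0, 0], [0, 0, 0], 0.0854], [[0, 0, 0], [0, 0, 0], 0.0854], [[0, 0, 0], [0, 0, 0], 0.0854]]'

```text
time_s: 40.27
position: [0.6048, -0.1275, 0.1359]
ee_rot: [0.707, 0.707, 0.001, 0.001]
contact_force: [-0.5, 0.8, 0.6]
opening: 0.0855
grip_force: 0.0
```

```bash
python3 -c "
from h import *
lens('w13')"
```

```text
tcp [ 0.6048 -0.1275  0.1359]
lens [ 603.4 -129.2   20.6] 0.35
```

Call:
jog_arm --plan '[[[-0.0015, -0.001, 0.014], [0, 0, 0], 0.0854], [[0, 0, 0.014], [0, 0, 0], 0.0854], [[0, 0, 0.015], [0, 0, 0], 0.0854], [[0, 0, 0.015], [0, 0, 0], 0.0854], [[0, 0, 0], [0, 0, 0], 0.055], [[0, 0, 0], [0, 0, 0], 0.045], [[0, 0, 0], [0, 0, 0], 0.035], [[0, 0, 0], [0, 0, 0], 0.035]]' --force 30

```text
time_s: 40.98
position: [0.6038, -0.1288, 0.0776]
ee_rot: [0.707, 0.707, 0.001, 0.001]
contact_force: [1.0, -0.0, 0.8]
opening: 0.0407
grip_force: 30.5
```

Call:
jog_arm --plan '[[[0, 0, 0], [0, 0, 0], 0.035], [[0, 0, 0], [0, 0, 0], 0.035], [[0, 0, 0], [0, 0, 0], 0.035], [[0, 0, 0], [0, 0, 0], 0.035], [[0, 0, 0], [0, 0, 0], 0.035], [[0, 0, 0], [0, 0, 0], 0.035], [[0, 0, 0], [0, 0, 0], 0.035], [[0, 0, 0], [0, 0, 0], 0.035]]'

```text
time_s: 41.65
position: [0.6038, -0.1288, 0.0776]
ee_rot: [0.707, 0.707, 0.001, 0.001]
contact_force: [-0.9, -0.1, 7.0]
opening: 0.0411
grip_force: 30.8
```

Call:
jog_arm --plan '[[[0, 0, -0.01], [0, 0, 0], 0.035], [[0, 0, -0.02], [0, 0, 0], 0.035], [[0, 0, -0.03], [0, 0, 0], 0.035], [[0, 0, -0.03], [0, 0, 0], 0.035], [[0, 0, -0.03], [0, 0, 0], 0.035], [[0, 0, -0.02], [0, 0, 0], 0.035], [[-0.02, -0.006, 0], [0, 0, 0], 0.035], [[-0.029, -0.0085, 0], [0, 0, 0], 0.035]]'

```text
time_s: 42.32
position: [0.5902, -0.1748, 0.2185]
ee_rot: [0.705, 0.709, 0.002, 0.001]
contact_force: [0.7, -0.8, -1.0]
opening: 0.0408
grip_force: 30.6
```

Call:
jog_arm --plan '[[[-0.03, -0.009, 0], [0, 0, 0], 0.035], [[-0.03, -0.009, 0], [0, 0, 0], 0.035], [[-0.03, -0.009, 0], [0, 0, 0], 0.035], [[-0.03, -0.009, 0], [0, 0, 0], 0.035], [[-0.03, -0.009, 0], [0, 0, 0], 0.035], [[-0.03, -0.009, 0], [0, 0, 0], 0.035], [[-0.03, -0.009, 0], [0, 0, 0], 0.035], [[-0.03, -0.009, 0], [0, 0, 0], 0.035]]'

```text
time_s: 42.98
position: [0.5159, -0.4188, 0.2171]
ee_rot: [0.707, 0.707, 0.0, 0.0]
contact_force: [1.3, 0.2, -0.4]
opening: 0.0412
grip_force: 30.6
```

Call:
jog_arm --plan '[[[-0.02, -0.004, 0], [0, 0, 0], 0.035], [[0, 0, 0], [0, 0, 0], 0.035], [[0, 0, 0], [0, 0, 0], 0.035], [[0, 0, 0], [0, 0, 0], 0.035], [[0, 0, 0], [0, 0, 0], 0.035], [[0, 0, 0], [0, 0, 0], 0.035], [[0, 0, 0], [0, 0, 0], 0.035], [[0, 0, 0], [0, 0, 0], 0.035]]'

```text
time_s: 43.65
position: [0.513, -0.437, 0.2165]
ee_rot: [0.707, 0.707, 0.0, -0.0]
contact_force: [0.1, 0.3, -0.6]
opening: 0.0408
grip_force: 30.6
```

```bash
python3 -c "
from h import *
tip_and_ring('w14',.0535,.021)
ke=cam('wrist'); print([(p,proj('wrist',[.513,-.399+p,.069],ke).round(1)) for p in(-.02,-.014,0,.014,.02)])"
```

```text
tcp [ 0.513  -0.437   0.2165] [ 7.068e-01  7.075e-01  2.000e-04 -0.000e+00]
tip 165.5487804878049 279.5731707317073 164 [ 0.5126 -0.3988  0.06  ]
ring edges
212 [-0.0001  0.0375]
227 [-0.0001  0.0305]
323 [-0.    -0.021]
373 [ 0.     -0.0531]
[(-0.02, array([194.6, 280.2])), (-0.014, array([186.8, 280.2])), (0, array([168.1, 280.2])), (0.014, array([148.5, 280.3])), (0.02, array([139.9, 280.3]))]
```

View pics/w14.png

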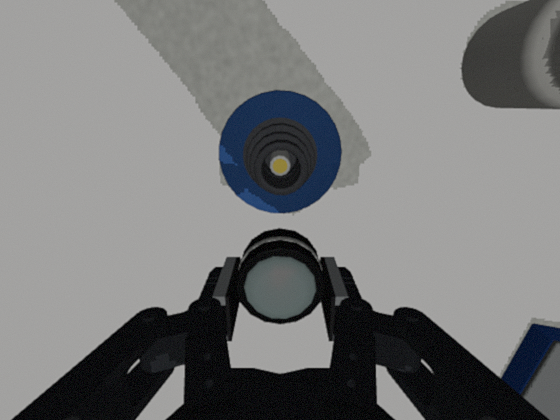

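The stack of three is concentric around (168,280), and the lens is level and centred in the grip.

Call:
jog_arm --plan '[[[0.0125, 0, 0], [0, 0, 0], 0.035], [[0.0125, 0, 0], [0, 0, 0], 0.035], [[0.013, 0, 0], [0, 0, 0], 0.035], [[0, 0, 0.015], [0, 0, 0], 0.035], [[0, 0, 0.015], [0, 0, 0], 0.035], [[0, 0, 0.015], [0, 0, 0], 0.035], [[0, 0, 0], [0, 0, 0], 0.035], [[0, 0, 0], [0, 0, 0], 0.035]]'

```text
time_s: 44.37
position: [0.5128, -0.3982, 0.1712]
ee_rot: [0.707, 0.708, 0.0, -0.001]
contact_force: [0.4, 0.2, -0.4]
opening: 0.0408
grip_force: 30.6
```

Call:
jog_arm --plan '[[[0, 0, 0], [0, 0, 0], 0.035], [[0, 0, 0], [0, 0, 0], 0.035], [[0, 0, 0], [0, 0, 0], 0.035], [[0, 0, 0], [0, 0, 0], 0.035], [[0, 0, 0], [0, 0, 0], 0.035], [[0, 0, 0], [0, 0, 0], 0.035], [[0, 0, 0], [0, 0, 0], 0.035], [[0, 0, 0], [0, 0, 0], 0.035]]'

```text
time_s: 45.03
position: [0.5126, -0.3996, 0.1714]
ee_rot: [0.707, 0.707, 0.0, -0.0]
contact_force: [0.7, 0.5, -0.9]
opening: 0.041
grip_force: 30.6
```

Call:
jog_arm --plan '[[[0.0005, 0, 0.006], [0, 0, 0], 0.035], [[0, 0, 0.006], [0, 0, 0], 0.035], [[0, 0, 0.005], [0, 0, 0], 0.035], [[0, 0, 0.003], [0, 0, 0], 0.035], [[0, 0, 0.002], [0, 0, 0], 0.035], [[0, 0, 0.001], [0, 0, 0], 0.035], [[0, 0, 0], [0, 0, 0], 0.035], [[0, 0, 0], [0, 0, 0], 0.035]]'

```text
time_s: 45.7
position: [0.5126, -0.3992, 0.1485]
ee_rot: [0.707, 0.707, 0.0, 0.0]
contact_force: [0.5, 0.0, -0.8]
opening: 0.0409
grip_force: 30.6
```

Call:
jog_arm --plan '[[[0, 0, 0.0005], [0, 0, 0], 0.035], [[0, 0, 0.0005], [0, 0, 0], 0.035], [[0, 0, 0], [0, 0, 0], 0.035], [[0, 0, 0], [0, 0, 0], 0.035], [[0, 0, 0], [0, 0, 0], 0.035], [[0, 0, 0], [0, 0, 0], 0.035], [[0, 0, 0], [0, 0, 0], 0.035], [[0, 0, 0], [0, 0, 0], 0.035]]'

```text
time_s: 46.37
position: [0.5127, -0.3991, 0.1474]
ee_rot: [0.707, 0.707, 0.0, 0.0]
contact_force: [0.0, -0.1, -1.1]
opening: 0.0409
grip_force: 30.6
```

Call:
jog_arm --plan '[[[0, 0, 0.0005], [0, 0, 0], 0.035], [[0, 0, 0.0004], [0, 0, 0], 0.035], [[0, 0, 0], [0, 0, 0], 0.035], [[0, 0, 0], [0, 0, 0], 0.035], [[0, 0, 0], [0, 0, 0], 0.035], [[0, 0, 0], [0, 0, 0], 0.035], [[0, 0, 0], [0, 0, 0], 0.035], [[0, 0, 0], [0, 0, 0], 0.035]]'

```text
time_s: 47.03
position: [0.5127, -0.3991, 0.1466]
ee_rot: [0.707, 0.707, 0.0, 0.0]
contact_force: [-1.3, 1.5, 4.2]
opening: 0.0409
grip_force: 30.9
```

Gentle contact, about 4 N. Release slowly and withdraw.

Call:
jog_arm --plan '[[[0, 0, 0], [0, 0, 0], 0.042], [[0, 0, 0], [0, 0, 0], 0.044], [[0, 0, 0], [0, 0, 0], 0.048], [[0, 0, 0], [0, 0, 0], 0.055], [[0, 0, 0], [0, 0, 0], 0.07], [[0, 0, 0], [0, 0, 0], 0.08], [[0, 0, 0], [0, 0, 0], 0.08], [[0, 0, 0], [0, 0, 0], 0.08]]'

```text
time_s: 47.7
position: [0.5126, -0.3991, 0.1465]
ee_rot: [0.707, 0.707, 0.0, -0.0]
contact_force: [0.2, 0.6, 0.4]
opening: 0.0798
grip_force: 0.0
```

Call:
jog_arm --plan '[[[0, 0, -0.005], [0, 0, 0], 0.08], [[0, 0, -0.015], [0, 0, 0], 0.08], [[0, 0, -0.02], [0, 0, 0], 0.08], [[0, 0, -0.025], [0, 0, 0], 0.08], [[0, 0, -0.025], [0, 0, 0], 0.08], [[0, 0, -0.01], [0, 0, 0], 0.08], [[-0.02, 0, 0], [0, 0, 0], 0.08], [[-0.02, 0, 0], [0, 0, 0], 0.08]]'

```text
time_s: 48.37
position: [0.5137, -0.4386, 0.2478]
ee_rot: [0.706, 0.708, 0.001, 0.001]
contact_force: [-0.3, -0.5, -0.8]
opening: 0.08
grip_force: 0.0
```

Call:
jog_arm --plan '[[[0, 0, 0], [0, 0, 0], 0.08], [[0, 0, 0], [0, 0, 0], 0.08], [[0, 0, 0], [0, 0, 0], 0.08], [[0, 0, 0], [0, 0, 0], 0.08], [[0, 0, 0], [0, 0, 0], 0.08], [[0, 0, 0], [0, 0, 0], 0.08], [[0, 0, 0], [0, 0, 0], 0.08], [[0, 0, 0], [0, 0, 0], 0.08]]'

```text
time_s: 49.03
position: [0.5128, -0.4388, 0.2466]
ee_rot: [0.707, 0.707, 0.0, 0.0]
contact_force: [0.0, 0.3, -0.0]
opening: 0.0801
grip_force: 0.0
```

```bash
python3 -c "
from h import *
w=save('wrist','w15'); s=get_image('scene'); c=cv2.resize(s[160:310,40:240],(560,420),interpolation=cv2.INTER_CUBIC)
cv2.imwrite('pics/fin.png',cv2.resize(np.vstack([w,c])[:,:,::-1],(400,600)))"
```

```text
(no output)
```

View pics/fin.png

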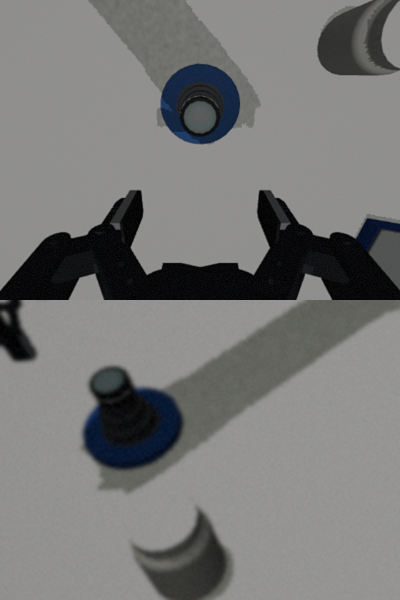

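The lens stands glass up and centred on the stepped stack, at about (117,200) in the wrist half. The gripper is clear, so I'm handing in.

```bash
python3 -c "
from workcell import job_done
print(job_done())"
```

```text
the job is handed in; nothing more can be done
None
```

The condenser is built and handed in at about 49 s: the three rings are on the tube, widest to narrowest, each pressed flat with about 25 N, and the lens cell is set gently on top, glass up and centred.

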